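# Raise the tin's wire handle and hang the tin in the fork's notches

## Robot

A 7-joint arm with a two-finger parallel gripper is mounted at the origin on the work surface. World frame = base frame: x ahead of the robot, y to its left, z up, the work surface at z = 0. Lengths are in m, angles in rad, forces in N, time in s.
With the tool pointing down it reaches from about 0.425 to 0.95 m from the base axis. Payload 16.7 kg.
Tool frame: the origin (TCP) lies at the very end of the fingers, on their centre line; the grasp point (between the pads) lies 19 mm behind it (r.grip_depth is the distance from the TCP to the grasp point, in m); x points along the fingers, y is the direction in which the jaws open and shut, and the axes are right-handed (so a half turn about x gives the same grasp; the last joint's range is limited). The gripper opens to 94 mm and grips with 3 to 60 N. Pads are 16 mm wide; open, the fingers measure 119 mm over their backs; the gripper's body (75 mm by 177 mm) begins 78 mm behind the grasp point.
Start: joints at [0.956, 0.426, 0.074, 1.606, -0.034, 1.111, -0.067], TCP at [0.303, -0.603, 0.205] pointing down, gripper open.
Joint ranges: [-2.85, 2.85], [-0.5, 2.14], [-1.23, 1.37], [0.21, 2.46], [-1.02, 4.16], [0.16, 2.05], [-2.73, 2.73]. Speed limits (rad/s): [1.89, 1.89, 2.39, 2.39, 3.01, 3.01, 3.01].

## Interface

Orientations are given as a unit quaternion [w, x, y, z].
In Python, from rig import r gives the robot as it stands.
- The arm moves only by the shell command python3 -m creep 'ROWS' [OPENING] [FORCE]. ROWS is JSON, one flat list of numbers, 4 for each row, row after row: the shift along the tool's x, y, z in mm, then the turn about the tool's x in rad. In form: [x, y, z, twist, x, y, z, twist, ...]. A call has 1 to 5 rows; each row shifts and turns the commanded pose from where the row before left it, along the tool's axes as they then stand; what a row does not reach is not made up. A row lasts 1/10 s, in which the tool goes at most 50 mm and 8.59 degrees, less where a joint would pass 70% of its speed; a pose out of reach is approached as far as the arm can. A call with a gripper value outside its range is refused whole. OPENING is the finger opening in mm, from 0 to 94, set as the call begins (- or left out, the last holds). The fingers move at their own pace and stop on an object; FORCE is the grip in N (left out, the last holds). Time passes only in rows, so rows that do not move let the fingers close. It gives the time, the measured TCP pose, the force and the opening at its end, in the units of the state.
- r.read_state(): the state, without advancing time (a new reading comes with each control period).
- r.snapshot(name): name is "side" or "top" or "wrist"; returns (picture, depth): 420x560x3 uint8, red, green, blue; 420x560 float32, m along the optical axis (not along the pixel's ray), 0 where there is no reading.
- r.get_calibration(name): a dict with "fov_y" (degrees; the focal length in pixels is half the picture's height over the tangent of half this angle, whatever the lens; pixels are square), "cx", "cy" (the principal point, pixels), "pose" (4x4, takes a point from camera to world coordinates). Camera axes: x right, y up, looking along -z (the intrinsics and any distortion apply to the point x, -y, -z); pixel columns grow to the right and rows downward; lengths in m; the calibration is good to about 2 mm. A picture is of the moment at which its call begins: read the wrist's pose just before it. get_calibration takes no time and is no camera call; for the wrist camera it gives the pose at the moment of the call.
- r.finish_job(): hands the job in, once; it reports no verdict.
The state is a dict: "clock": time; "q": joint angles; "dq": joint speeds; "tau": joint torques, N m; "tool_pos": TCP position; "orientation": TCP orientation; "contact_force": force on the tool from outside, world axes, zero at the start; "moment": the same for the moment, N m; "grip_width": opening from 0.0 (shut) to 1.0 (fully open).
Only numpy, scipy, OpenCV 4.12 (cv2) and the standard library are available. Lean on these libraries where they do the work, as an engineer would, in place of code of your own. Each camera call takes 0.05 s, during which the arm holds its last target.

## Task

Swing the folded-down wire handle of the screw-top tin upright while the tin stays standing on the ledge, then lift the tin by it and hang it on the forked stand, the handle's wire dropped fully into the notches of both arms, and let go. Be gentle with the stand and the tin, keep the tin upright, and leave the green votives and the snuffer where they are.

Things in the scene. Friction and masses are not known exactly. Their poses are not given: they have to be found in the camera images.
- tin: Closed round steel tin with a ribbed screw-top lid, loose, 0.2 to 0.35 kg. Body 68 mm in diameter; lid 62 mm, its top 60 mm above the underside. Origin: centre of the underside; z up. A stiff wire handle (bail) turns about an axis parallel to the tin's y, 48 mm above the underside, pivots at y = +-38 mm. Folded down, the handle lies out level to the tin's -x side.
- bail (a joint): Angle of the wire handle on the tin, rad: 0 = folded down, level, pointing to the tin's -x; it grows as the handle swings up; 1.57 = upright over the lid. Slight friction (0.005 N m), no spring: folded, it lies on its stop at 0. The tin is light and tips over its edge if more than 1 or 2 N push or pull along the handle's legs.
- sleeve (a point): Centre of the wooden grip sleeve that rolls a little stiffly on the handle's crosspiece: 12 mm in diameter, 28 mm long, axis parallel to the tin's y, 70 mm from the pivot axis. The handle is a 4.4 mm wire: two legs 70 mm long, 76 mm apart, and a straight crosspiece. Folded, 30 mm are free between sleeve and tin wall. At joint angle 0 its axes are those of the tin.
- wire_left (a point): Point on the wire's centre line in the crosspiece, 24 mm to the tin's +y side of the sleeve's centre: where the wire lies on an arm of the fork.
- wire_right (a point): The same, 24 mm to the tin's -y side.
- hanger: Steel stand fixed to the ledge: disc foot 110 mm in diameter, post 12 mm in diameter, on top a clamp block (24 x 26 mm, top 216 mm high) holding a level two-armed fork that points to the stand's -x. Origin: centre of the foot's underside, under the post; z up. The clamp grips hard and the fork stays put under gentle forces; keep forces on the stand under 18 N.
- clamp (a point): Point on the post axis level with the arms' top faces (210 mm high), axes as the stand. The fork slides in the clamp; how far out it is set is NOT measured and differs each time: the notch centres lie 65 to 105 mm from the post axis, the tips always 85 mm further out. Between the arms is open space 42 mm wide, from the tips to a crossbar at most 66 mm from the post axis.
- face_left (a point): Point at the stand's x = -120 mm, y = +24 mm, 210 mm high: always on the level top face of one arm, between tip and notch. Arms: parallel to x, 6 mm wide, 14 mm deep. The level face is 74 mm long; at its outer end an upturned lip 8 mm high. The handle goes over the arms from the tips, its legs straddling both. A wire lying on the faces has its centre 212 mm high.
- face_right (a point): The same on the other arm, y = -24 mm. At the post end of each level face is a notch open to the top, 10 mm wide along the arm, 9 mm deep; its post-side wall rises 14 mm above the face and stops a wire that is slid along the arms towards the post. The two notches lie side by side. A wire dropped into them has its centre 203 mm high: feel for the drop and the stop.
- votive_a: Green glass votive cup with wax, 60 mm in diameter, 60 mm tall, loose. Origin: centre of the underside. Not to be moved.
- votive_b: Another such votive. Not to be moved.
- votive_c: Another such votive. Not to be moved.
- snuffer: Bronze-tone aluminium candle snuffer lying on the ledge, 210 mm long, 28 mm high at its bell (-x end), flat ring at the +x end. Origin: on the ledge below its middle. Not to be moved.
There are look-alikes about, which are no part of the job. Of the things that look like the tin, the largest one is meant.

How it is judged:
On the way, in this order (a step that is already met when the one before it is completed fails the run):
1. the handle stands upright (within 0.25 rad) while the tin still stands level on the ledge, no more than 40 mm from where it stood (value of joint bail between 1.32 and 1.82 rad and height (world z) of tin below 0.004 m and angle between tin's own z axis and vertical below 0.1 rad and distance of tin from where it was at the start of the episode below 0.04 m), for 0.1 s.
2. the tin is carried by its handle, clear of the ledge, with the handle's wire over the fork's arms (height (world z) of tin above 0.05 m and x of sleeve in the frame of hanger between -0.17 and -0.05 m and y of sleeve in the frame of hanger between -0.02 and 0.02 m), for 0.1 s.
At the end, for the whole second after the job is handed in: The tin hangs by its handle from the fork, released and at rest (under 50 mm/s), within 0.3 rad of upright and clear of the ledge; the wire lies in the notches of both arms (its centre 199 to 206.5 mm high at both arms, 55 to 115 mm from the post axis, the sleeve within 20 mm of the fork's middle) (z of wire_left in the frame of hanger between 0.199 and 0.2065 m and z of wire_right in the frame of hanger between 0.199 and 0.2065 m and x of sleeve in the frame of hanger between -0.115 and -0.055 m and y of sleeve in the frame of hanger between -0.02 and 0.02 m and height (world z) of tin above 0.05 m and angle between tin's own z axis and vertical below 0.3 rad and linear speed of tin below 0.05 m/s and contact force between the fingers and tin below 0.1 N); the robot touches nothing.
It fails at once if the stand or its fork is loaded with more than 18 N (contact force between hanger and anything else above 18 N).
It fails at once if the tin is pressed on the ledge with more than 18 N (contact force between tin and table above 18 N).
It fails at once if the tin tips more than 0.6 rad (angle between tin's own z axis and vertical above 0.6 rad).
It fails at once if a votive is moved more than 20 mm (distance of any of votive_a, votive_b, votive_c from where it was at the start of the episode above 0.02 m).
It fails at once if the snuffer is moved more than 25 mm (distance of snuffer from where it was at the start of the episode above 0.025 m).
It also fails if it takes over 72 s, if anything falls off the work surface, if the arm or the gripper's body presses on something with over 40 N, if the wrist force passes 120 N, or if a joint passes its speed limit or range.

## Working session

There is one attempt and no reset: what is moved stays moved. The work goes in short steps, Python scripts to look and compute and a shell command to move; the robot and the scene stay as the last step left them, time stands still between calls to the robot, and variables do not carry over. Pictures are saved under pics/ and viewed, and the job is handed in when it is done.

```bash
ls; mkdir -p pics
python3 - <<'E'
from rig import r
import cv2,numpy as np
print(r.read_state())
for n in("side","top","wrist"):
    c=r.get_calibration(n);print(n,c)
    p,d=r.snapshot(n)
    cv2.imwrite(f"pics/{n}0.png",p[:,:,::-1]);np.save(f"pics/{n}0.npy",d)
E
```

```text
pics
{'clock': 0.0, 'q': array([ 0.95550122,  0.42671343,  0.07389989,  1.60662513, -0.03408791,
        1.11081318, -0.0671147 ]), 'dq': array([-0.00057337, -0.00216302, -0.0003021 ,  0.00023796, -0.00053309,
       -0.00042888,  0.0018103 ]), 'tau': array([-2.36395623e-03, -9.35837245e+01,  3.66518721e+00, -4.54201555e+01,
       -4.89213166e-02,  1.99875666e-02,  8.06138610e-05]), 'tool_pos': array([ 0.30290053, -0.6027144 ,  0.20478149]), 'orientation': array([-0.16273464, -0.68787432, -0.1636034 ,  0.6881717 ]), 'contact_force': array([-0.65464443,  0.5744798 , -0.70378221]), 'moment': array([-0.00698621,  0.01250032,  0.01031929]), 'grip_width': 0.9993774705057327}
side {'fov_y': 51.29240119390549, 'cx': 280.7121779596184, 'cy': 212.78134658784245, 'pose': array([[-0.99430114,  0.05910927, -0.08872055,  0.49260295],
       [-0.10642342, -0.59927682,  0.79343642,  0.94819436],
       [-0.00626872,  0.79835668,  0.60215223,  0.818389  ],
       [ 0.        ,  0.        ,  0.        ,  1.        ]])}
top {'fov_y': 50.5442152484943, 'cx': 284.1008942555347, 'cy': 208.30755609563596, 'pose': array([[-0.01280494,  0.98765739, -0.15610548,  0.41663264],
       [-0.99972619, -0.0157034 , -0.01734814,  0.01327399],
       [-0.0195854 ,  0.15584059,  0.98758803,  1.22309484],
       [ 0.        ,  0.        ,  0.        ,  1.        ]])}
wrist {'fov_y': 62.04442251784273, 'cx': 275.6570857144147, 'cy': 208.9077506080206, 'pose': array([[ 4.50136379e-01,  8.69009952e-01,  2.05423815e-01,
         3.60505645e-01],
       [-8.92959706e-01,  4.38179642e-01,  1.03060979e-01,
        -5.73601639e-01],
       [-4.51517345e-04, -2.29826685e-01,  9.73231468e-01,
         3.83760239e-01],
       [ 0.00000000e+00,  0.00000000e+00,  0.00000000e+00,
         1.00000000e+00]])}
```

View pics/top0.png

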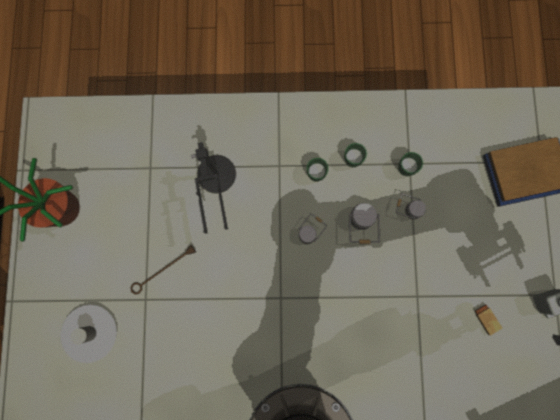

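View pics/side0.png

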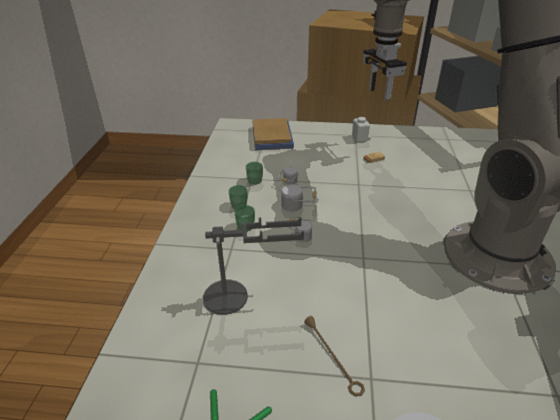

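View pics/wrist0.png

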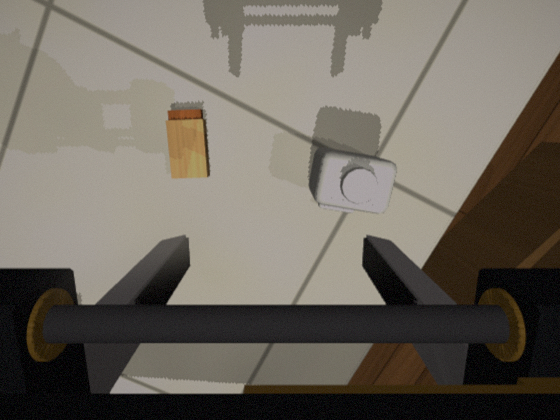

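```bash
cat > h.py <<'E'
import numpy as np,cv2
def K(c,h=420): 
    f=h/2/np.tan(np.radians(c['fov_y'])/2); return f,c['cx'],c['cy']
def ray(c,u,v):
    f,cx,cy=K(c); d=c['pose'][:3,:3]@np.array([(u-cx)/f,-(v-cy)/f,-1.]); return c['pose'][:3,3],d
def plane(c,u,v,z):
    o,d=ray(c,u,v); return o+d*(z-o[2])/d[2]
def depthpt(c,u,v,z):
    o,d=ray(c,u,v); return o+d*z
def proj(c,p):
    f,cx,cy=K(c); q=c['pose'][:3,:3].T@(np.array(p)-c['pose'][:3,3]); return cx+f*q[0]/-q[2], cy-f*q[1]/-q[2]
def tri(c1,a,c2,b):
    o1,d1=ray(c1,*a);o2,d2=ray(c2,*b); d1/=np.linalg.norm(d1);d2/=np.linalg.norm(d2)
    s=np.linalg.lstsq(np.c_[d1,-d2],o2-o1,rcond=None)[0]; p,q=o1+s[0]*d1,o2+s[1]*d2
    return (p+q)/2,np.linalg.norm(p-q)
def crop(img,x0,x1,y0,y1,s,name):
    cv2.imwrite(name,cv2.resize(img[y0:y1,x0:x1],None,fx=s,fy=s,interpolation=cv2.INTER_CUBIC))
E
python3 - <<'E'
from h import *
t=cv2.imread('pics/top0.png');s=cv2.imread('pics/side0.png')
crop(t,290,440,140,260,5,'pics/t_tin.png')
crop(t,170,270,110,250,4,'pics/t_st.png')
crop(s,190,340,150,320,3.5,'pics/s_st.png')
E
```

```text
(no output)
```

View pics/t_tin.png

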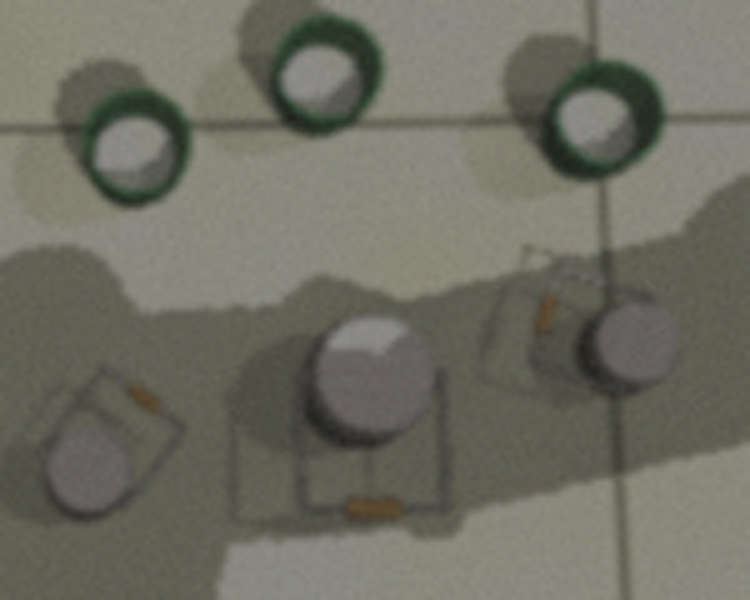

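View pics/t_st.png

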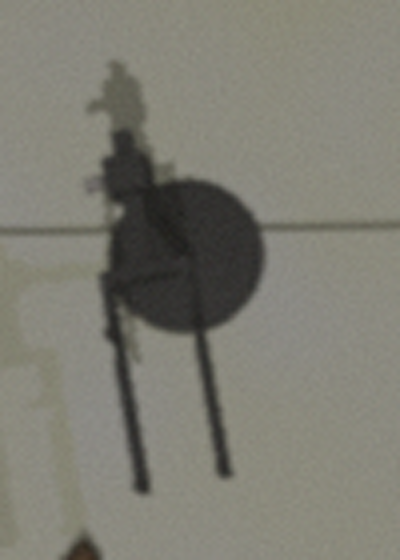

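View pics/s_st.png

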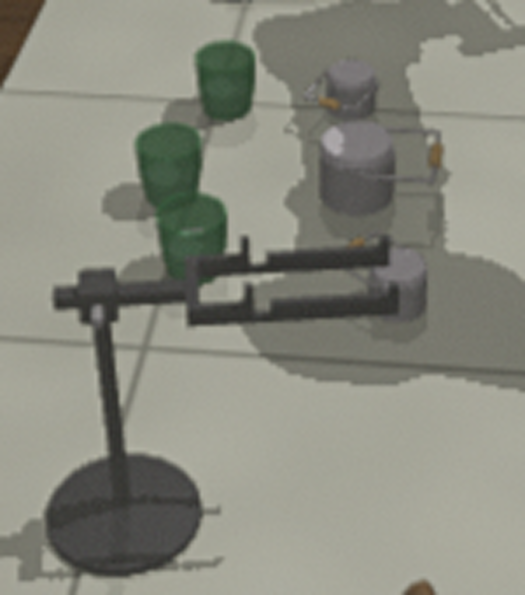

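Run:
```python
from h import *
from rig import r
T=r.get_calibration('top');S=r.get_calibration('side')
P=lambda c,u,v,z:np.round(plane(c,u,v,z),4)
t=lambda x,y:(x/5+290,y/5+140)
s4=lambda x,y:(x/4+170,y/4+110)
ss=lambda x,y:(x/3.5+190,y/3.5+150)
print('sleeve',P(T,*t(374,508),.048),'c',P(T,*t(303,508),.048),P(T,*t(447,510),.048),'lid',P(T,*t(373,375),.06))
print('sleeve side',P(S,*ss(436,155),.048),'lid side',P(S,*ss(358,143),.06))
print('foot',P(T,*s4(188,256),.004),P(S,*ss(123,515),.004))
print('block',P(T,*s4(127,172),.216))
print('tips',P(T,*s4(142,488),.214),P(T,*s4(226,473),.214))
print('tips side',P(S,*ss(394,287),.218),P(S,*ss(388,241),.218))
print('notch stop walls side',P(S,*ss(249,287),.224),P(S,*ss(245,240),.224))
print('notch outer edge side',P(S,*ss(271,303),.210),P(S,*ss(267,252),.210))
print('block side',P(S,*ss(97,275),.216))
print('arms root',P(T,*s4(107,278),.21),P(T,*s4(192,262),.21))
for n,x in dict(a=(137,147),b=(327,75),c=(605,118)).items(): print(n,P(T,*t(*x),.06))
# stands fit depth
d=np.load('pics/top0.npy');print([d[int(v),int(u)] for u,v in [s4(142,470),s4(226,455),t(373,375),t(374,508)]])
```

```text
sleeve [ 0.5102 -0.1776  0.048 ] c [ 0.5108 -0.1402  0.048 ] [ 0.5086 -0.2158  0.048 ] lid [ 0.5793 -0.1779  0.06  ]
sleeve side [ 0.5119 -0.1718  0.048 ] lid side [ 0.5808 -0.1662  0.06  ]
foot [0.7102 0.2225 0.004 ] [0.7122 0.2319 0.004 ]
block [0.7103 0.2226 0.216 ]
tips [0.5242 0.2114 0.214 ] [0.5321 0.1633 0.214 ]
tips side [0.5269 0.2208 0.218 ] [0.5338 0.1751 0.218 ]
notch stop walls side [0.6145 0.2368 0.224 ] [0.6236 0.1907 0.224 ]
notch outer edge side [0.6017 0.234  0.21  ] [0.6109 0.1839 0.21  ]
block side [0.7123 0.225  0.216 ]
arms root [0.6482 0.2345 0.21  ] [0.657  0.1848 0.21  ]
a [ 0.7046 -0.0569  0.06  ]
b [ 0.7426 -0.16    0.06  ]
c [ 0.7161 -0.3073  0.06  ]
[np.float32(1.0267533), np.float32(1.0234251), np.float32(1.1744174), np.float32(1.1669054)]
```

```bash
cat >> h.py <<'E'
from scipy.spatial.transform import Rotation as R
def pose(r):
    s=r.read_state();q=s['orientation'];return s,s['tool_pos'],R.from_quat([q[1],q[2],q[3],q[0]]).as_matrix()
def go(r,target,yaw=None):
    """remaining shift in tool axes (mm) and twist so that tool y points to heading yaw (mod pi)"""
    s,p,M=pose(r); d=M.T@(np.array(target)-p)*1000
    out=[np.round(d,1)]
    h=np.arctan2(M[1,1],M[0,1]); out.append(('heading y',round(h,4)))
    if yaw is not None:
        e=(yaw-h+np.pi/2)%np.pi-np.pi/2; out.append(('twist',round(-e if M[2,0]<0 else e,4)))
    return out
E
python3 - <<'E'
from h import *
from rig import r
s,p,M=pose(r);print(M.round(3));print(go(r,[.45,-.178,.25],0.0))
W=r.get_calibration('wrist')['pose'];print((M.T@(W[:3,3]-p)).round(4),(M.T@W[:3,:3]).round(3))
E
```

```text
[[-0.001  0.449 -0.893]
 [ 0.001 -0.893 -0.449]
 [-1.    -0.001  0.   ]]
[array([ -44.8, -313.6, -322.1]), ('heading y', np.float64(-1.105)), ('twist', np.float64(-1.105))]
[-0.1789 -0.0004 -0.0645] [[-0.001  0.23  -0.973]
 [ 1.    -0.001 -0.001]
 [-0.001 -0.973 -0.23 ]]
```

```bash
python3 -m creep '[-9,-27,-36,0,-9,-27,-36,0,-9,-27,-36,0,-9,-27,-36,0,-9,-27,-36,0]' 94
python3 -m creep '[-9,-27,-36,0,-9,-27,-36,0,-9,-27,-36,0,-9,-27,-36,0,-9,-27,-36,0]'
python3 -m creep '[-9,-27,-36,0,0,0,0,-0.138,0,0,0,-0.138,0,0,0,-0.138,0,0,0,-0.138]'
python3 -m creep '[0,0,0,-0.138,0,0,0,-0.138,0,0,0,-0.138,0,0,0,-0.138,0,0,0,0]'
python3 - <<'E'
from h import *
from rig import r
s,p,M=pose(r);print(s['clock'],s['q'].round(2),go(r,[.545,-.16,.3],0))
im,d=r.snapshot('wrist');cv2.imwrite('pics/w1.png',im[:,:,::-1]);np.save('pics/w1.npy',d)
np.save('pics/w1c.npy',r.get_calibration('wrist'))
E
```

```text
clock: 0.65
tool_pos: [0.4038, -0.3998, 0.2508]
orientation: [-0.163, -0.688, -0.163, 0.688]
contact_force: [1.4, -1.3, -0.3]
grip_width: 0.996
clock: 1.15
tool_pos: [0.5039, -0.1984, 0.2959]
orientation: [-0.163, -0.688, -0.163, 0.688]
contact_force: [0.0, -0.7, -0.8]
grip_width: 1.001
clock: 1.65
tool_pos: [0.5235, -0.1597, 0.3043]
orientation: [-0.346, -0.616, -0.346, 0.617]
contact_force: [-0.9, 1.0, -0.5]
grip_width: 1.0
clock: 2.15
tool_pos: [0.5234, -0.1599, 0.3043]
orientation: [0.5, 0.5, 0.501, -0.5]
contact_force: [0.5, -0.8, 0.7]
grip_width: 0.999
2.15 [ 0.44  0.16 -0.3   1.75  0.05  1.24  0.13] [array([ 4.3, 21.6,  0.1]), ('heading y', np.float64(0.0016)), ('twist', np.float64(0.0016))]
```

View pics/w1.png

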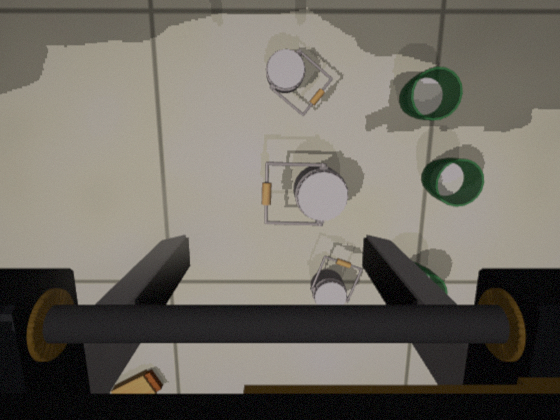

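Run:
```python
from h import *
t=cv2.imread('pics/w1.png');crop(t,220,390,130,250,4.5,'pics/w1z.png')
c=np.load('pics/w1c.npy',allow_pickle=True).item()
hsv=cv2.cvtColor(t,cv2.COLOR_BGR2HSV);m=cv2.inRange(hsv,(8,110,60),(25,255,255))
n,l,st,ce=cv2.connectedComponentsWithStats(m)
for i in range(1,n):
    if st[i,4]>30: print(st[i],ce[i],plane(c,*ce[i],.048).round(4))
```

```text
[310  89  14  16  90] [316.88888889  96.26666667] [ 0.571  -0.0594  0.048 ]
[263 183   8  22 154] [266.16233766 192.74025974] [ 0.5095 -0.1759  0.048 ]
[337 259  14   9  66] [343.28787879 263.03030303] [ 0.6111 -0.271   0.048 ]
[ 27 293  22  68 418] [ 33.68421053 328.79665072] [ 0.1834 -0.3679  0.048 ]
[506 294  19  67 374] [518.1631016  329.29144385] [ 0.8585 -0.3699  0.048 ]
[112 372  49  22 640] [138.671875 385.640625] [ 0.3214 -0.4606  0.048 ]
```

View pics/w1z.png

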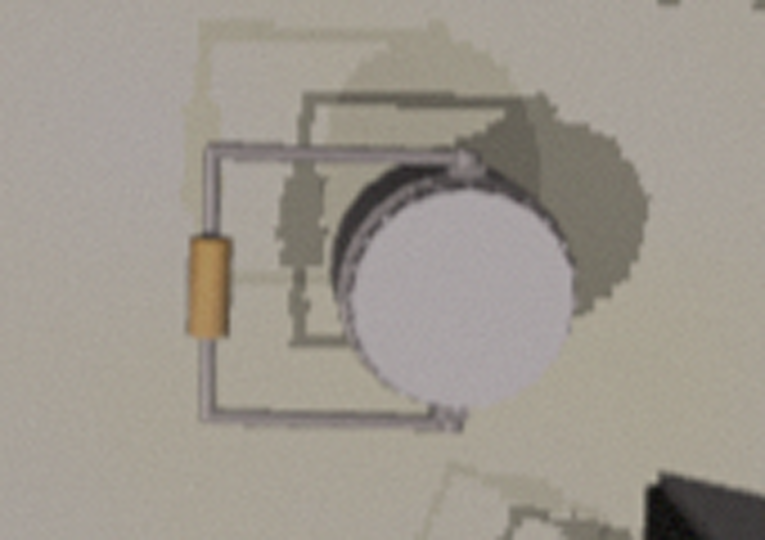

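```bash
python3 -m creep '[40,-13.7,16.6,0,45,0,0,0,45,0,0,0,45,0,0,0,15,0,0,0]' 28 3
python3 -m creep '[0,0,0,0,0,0,0,0]'
python3 - <<'E'
from h import *
from rig import r
s,p,M=pose(r);print(s['clock'],p,go(r,[.5097,-.1765,.03],-.005))
im,d=r.snapshot('wrist');cv2.imwrite('pics/w2.png',im[:,:,::-1]);np.save('pics/w2.npy',d)
np.save('pics/w2c.npy',r.get_calibration('wrist'))
E
```

```text
clock: 2.7
tool_pos: [0.5074, -0.1759, 0.1104]
orientation: [-0.497, -0.501, -0.5, 0.502]
contact_force: [0.3, -0.3, -0.2]
grip_width: 0.611
clock: 2.9
tool_pos: [0.5102, -0.1765, 0.1151]
orientation: [0.499, 0.501, 0.499, -0.501]
contact_force: [0.9, -0.6, 0.9]
grip_width: 0.441
2.9 [ 0.51024274 -0.17646122  0.11512637] [array([85.1, -0.6,  0. ]), ('heading y', np.float64(-0.0035)), ('twist', np.float64(0.0015))]
```

View pics/w2.png

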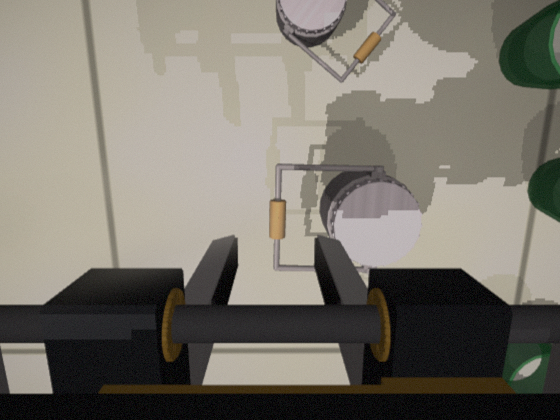

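Run:
```python
from h import *
t=cv2.imread('pics/w2.png')
c=np.load('pics/w2c.npy',allow_pickle=True).item()
hsv=cv2.cvtColor(t,cv2.COLOR_BGR2HSV);m=cv2.inRange(hsv,(8,110,60),(25,255,255))
n,l,st,ce=cv2.connectedComponentsWithStats(m)
for i in range(1,n):
    if st[i,4]>100: print(st[i],ce[i],plane(c,*ce[i],.048).round(4))
for u,v in [(278,167),(276,268)]: print(plane(c,u,v,.048))
```

```text
[354  33  27  30 340] [367.26470588  46.7       ] [ 0.5694 -0.0604  0.048 ]
[270 201  15  38 435] [276.74022989 218.44137931] [ 0.5101 -0.1764  0.048 ]
[162 289  15  72 514] [167.47081712 328.54280156] [ 0.4237 -0.2661  0.048 ]
[376 290  14  71 420] [384.32380952 328.40238095] [ 0.5949 -0.2663  0.048 ]
[ 102  378  386   15 2676] [311.65171898 387.56875934] [ 0.5387 -0.3208  0.048 ]
[ 0.51102178 -0.13887191  0.048     ]
[ 0.50949032 -0.21513592  0.048     ]
```

```bash
python3 -m creep '[25,0,0,0.01,25,0,0,0,20,0,0,0,10,0,0,0,5,0,0,0]' 26 3
python3 -m creep '[0,0,0,0,0,0,0,0,0,0,0,0]' 15 3
python3 -m creep '[0,0,0,0,0,0,0,0,0,0,0,0]' 13 3
python3 -m creep '[0,0,0,0,0,0,0,0,0,0,0,0]' 8 3
python3 -m creep '[0,0,0,0,0,0,0,0,0,0,0,0]'
python3 - <<'E'
from h import *
from rig import r
s,p,M=pose(r);print(s['clock'],p,s['contact_force'])
im,d=r.snapshot('wrist');cv2.imwrite('pics/w3.png',im[:,:,::-1])
im,d=r.snapshot('side');crop(im[:,:,::-1],230,360,130,230,5,'pics/s3.png')
E
```

```text
clock: 3.45
tool_pos: [0.5103, -0.1766, 0.0298]
orientation: [0.497, 0.503, 0.497, -0.503]
contact_force: [-0.4, -0.4, -0.0]
grip_width: 0.279
clock: 3.75
tool_pos: [0.5104, -0.1766, 0.0304]
orientation: [0.498, 0.503, 0.497, -0.503]
contact_force: [-0.1, -0.1, -0.2]
grip_width: 0.162
clock: 4.05
tool_pos: [0.5102, -0.1765, 0.0298]
orientation: [0.497, 0.503, 0.497, -0.503]
contact_force: [1.5, -0.3, -0.2]
grip_width: 0.137
clock: 4.35
tool_pos: [0.5099, -0.1764, 0.0295]
orientation: [0.497, 0.503, 0.497, -0.503]
contact_force: [1.7, -0.8, 0.0]
grip_width: 0.129
clock: 4.65
tool_pos: [0.5099, -0.1764, 0.0295]
orientation: [0.497, 0.503, 0.497, -0.503]
contact_force: [2.8, -1.6, -0.6]
grip_width: 0.126
4.65 [ 0.50986184 -0.17643617  0.02947554] [ 2.83416948 -1.63693653 -0.58183335]
```

View pics/w3.png

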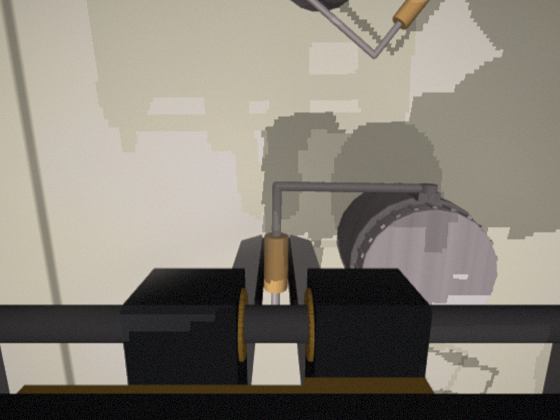

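View pics/s3.png

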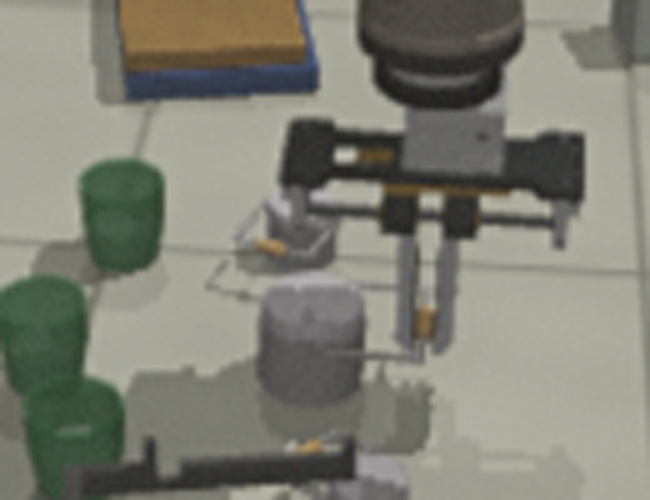

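```bash
python3 -m creep '[-6.1,0.27,0,0,-6.05,0.8,0,0,-5.96,1.32,0,0,-5.82,1.84,0,0,-5.64,2.34,0,0]' 8 5
python3 -m creep '[-5.42,2.82,0,0,-5.15,3.28,0,0,-4.85,3.72,0,0,-4.5,4.13,0,0,0,0,0,0]'
python3 - <<'E'
from h import *
from rig import r
s,p,M=pose(r);print(s['clock'],p,s['contact_force'],s['grip_width'])
im,d=r.snapshot('side');crop(im[:,:,::-1],230,360,130,230,5,'pics/s4.png')
E
```

```text
clock: 5.25
tool_pos: [0.5165, -0.1766, 0.0597]
orientation: [-0.497, -0.503, -0.497, 0.503]
contact_force: [0.7, -0.7, -0.9]
grip_width: 0.125
clock: 5.75
tool_pos: [0.531, -0.1767, 0.0796]
orientation: [0.497, 0.503, 0.497, -0.503]
contact_force: [-4.2, -0.3, 4.0]
grip_width: 0.123
5.75 [ 0.53101165 -0.17668528  0.07958335] [-4.16744474 -0.33990479  4.02546867] 0.12315914774129012
```

View pics/s4.png

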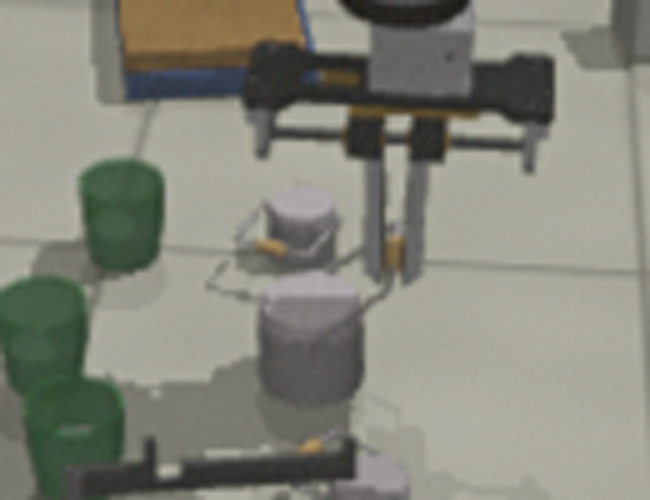

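```bash
python3 -m creep '[-0.8,-0.8,0,0,0,0,0,0]'
python3 -m creep '[-0.8,-0.8,0,0,0,0,0,0]'
python3 - <<'E'
from h import *
from rig import r
s,p,M=pose(r);print(s['clock'],p,s['contact_force'],s['grip_width'])
E
```

```text
clock: 6.0
tool_pos: [0.5297, -0.1766, 0.0797]
orientation: [0.497, 0.503, 0.497, -0.503]
contact_force: [1.5, 0.1, -1.9]
grip_width: 0.126
clock: 6.2
tool_pos: [0.5288, -0.1766, 0.0806]
orientation: [0.497, 0.503, 0.497, -0.503]
contact_force: [0.9, -0.2, -1.0]
grip_width: 0.124
6.2 [ 0.52882431 -0.1766185   0.08059446] [ 0.94093708 -0.165253   -1.01109898] 0.12421431624545778
```

```bash
python3 -m creep '[-4.4,6.3,0,0,-3.7,4.8,0,0,-3.3,5.2,0,0,0,0,0,0]' 8 3
python3 -m creep '[0,0,0,0]'
```

```text
clock: 6.6
tool_pos: [0.5464, -0.1768, 0.0926]
orientation: [0.498, 0.503, 0.497, -0.502]
contact_force: [0.2, -1.1, 1.6]
grip_width: 0.123
clock: 6.7
tool_pos: [0.5453, -0.1769, 0.092]
orientation: [0.497, 0.503, 0.497, -0.503]
contact_force: [-0.2, -0.9, 0.6]
grip_width: 0.129
```

Forces are small; continue the arc.

```bash
python3 -m creep '[-2.9,5.4,0,0,-2.4,5.7,0,0,-1.8,5.8,0,0,0,0,0,0]'
python3 -m creep '[-1.3,5.9,0,0,-0.8,6.1,0,0,-0.3,5.5,0,0,0,0,0,0,0,0,0,0]'
python3 - <<'E'
from h import *
from rig import r
s,p,M=pose(r);print(s['clock'],p,s['contact_force'],s['grip_width'])
im,d=r.snapshot('side');crop(im[:,:,::-1],230,360,110,230,5,'pics/s5.png')
im,d=r.snapshot('wrist');cv2.imwrite('pics/w5.png',im[:,:,::-1])
E
```

```text
clock: 7.1
tool_pos: [0.563, -0.1769, 0.0993]
orientation: [0.497, 0.503, 0.497, -0.502]
contact_force: [-0.3, 1.1, 3.9]
grip_width: 0.129
clock: 7.6
tool_pos: [0.5794, -0.1771, 0.1012]
orientation: [-0.497, -0.503, -0.497, 0.503]
contact_force: [-1.5, -0.4, -3.6]
grip_width: 0.123
7.6 [ 0.57937037 -0.17714508  0.10122382] [-1.51358143 -0.35007025 -3.60134606] 0.12341244618568553
```

View pics/s5.png

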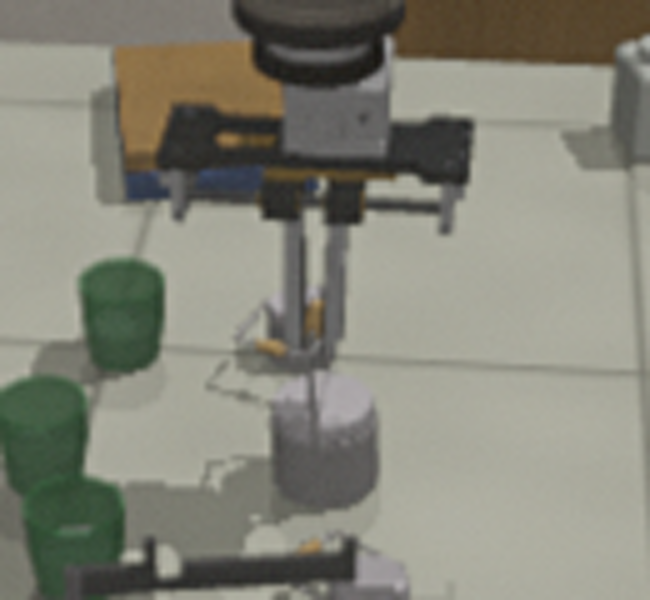

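View pics/w5.png

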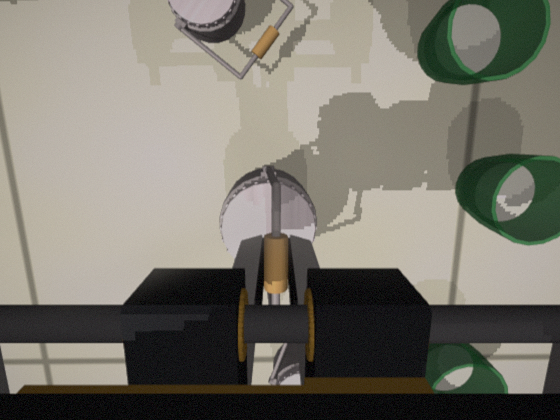

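```bash
python3 -m creep '[0,0,0,0,0,0,0,0]'
python3 -m creep '[1,-1.5,0,0,0,-1.5,0,0,0,0,0,0]'
python3 -m creep '[0,0,0,0,0,0,0,0]'
python3 - <<'E'
from h import *
from rig import r
s,p,M=pose(r);print(s['clock'],p,s['contact_force'],s['grip_width'])
im,d=r.snapshot('side');crop(im[:,:,::-1],230,360,110,230,5,'pics/s6.png')
im,d=r.snapshot('wrist');cv2.imwrite('pics/w6.png',im[:,:,::-1])
E
```

```text
clock: 7.9
tool_pos: [0.5793, -0.1772, 0.1015]
orientation: [-0.497, -0.503, -0.497, 0.503]
contact_force: [1.1, -0.5, -2.5]
grip_width: 0.124
clock: 8.2
tool_pos: [0.5762, -0.1773, 0.1005]
orientation: [-0.497, -0.503, -0.497, 0.503]
contact_force: [0.3, -0.3, -3.0]
grip_width: 0.127
clock: 8.4
tool_pos: [0.5765, -0.1772, 0.1005]
orientation: [0.497, 0.503, 0.497, -0.503]
contact_force: [0.7, 0.4, -3.9]
grip_width: 0.125
8.4 [ 0.57646742 -0.17717629  0.10051002] [ 0.65976336  0.35380642 -3.92671591] 0.1250745999776534
```

View pics/s6.png

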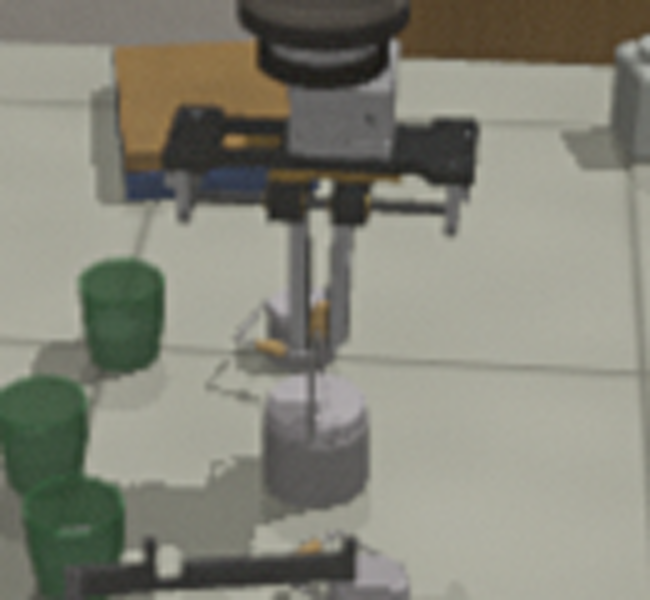

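View pics/w6.png

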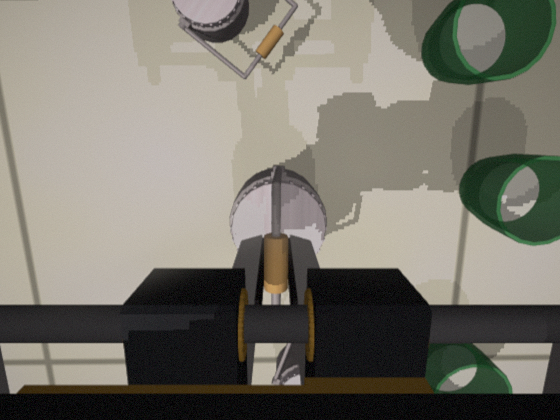

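```bash
python3 -m creep '[1,0,0,0,0,0,0,0]'
python3 -m creep '[1,0,0,0,0,0,0,0]'
python3 -m creep '[1,0,0,0,0,0,0,0]'
python3 -m creep '[0,0,0,0,0,0,0,0]'
```

```text
clock: 8.7
tool_pos: [0.5768, -0.1773, 0.0997]
orientation: [0.497, 0.503, 0.497, -0.503]
contact_force: [-0.7, -1.0, 0.5]
grip_width: 0.13
clock: 8.9
tool_pos: [0.5768, -0.1772, 0.0987]
orientation: [0.497, 0.503, 0.497, -0.503]
contact_force: [0.4, -0.0, 4.0]
grip_width: 0.126
clock: 9.1
tool_pos: [0.5766, -0.1772, 0.0975]
orientation: [0.497, 0.503, 0.497, -0.503]
contact_force: [0.4, -0.8, 4.7]
grip_width: 0.125
clock: 9.3
tool_pos: [0.5765, -0.1772, 0.0975]
orientation: [0.497, 0.503, 0.497, -0.503]
contact_force: [-0.7, -0.4, 4.0]
grip_width: 0.125
```

```bash
python3 -m creep '[0,0,0,0,0,0,0,0,-2,0,0,0,-8,0,0,0,-15,0,0,0]' 8 22
python3 -m creep '[-25,0,0,0,-30,0,0,0,-30,0,0,0,-20,0,0,0,-5,0,0,0]'
python3 -m creep '[0,-5,-10,-0.04,0,-10,-25,-0.04,0,-12,-32,-0.04,0,-12,-32,-0.04,0,-12,-32,-0.035]'
python3 -m creep '[0,-10,-30,0,0,-8,-25,0,0,-5,-15,0,0,-2,-7,0,0,0,0,0]'
python3 -m creep '[0,0,0,0,0,0,0,0]'
python3 - <<'E'
from h import *
from rig import r
s,p,M=pose(r);print(s['clock'],p,s['contact_force'],s['grip_width'],go(r,p,.18))
im,d=r.snapshot('wrist');cv2.imwrite('pics/w7.png',im[:,:,::-1])
np.save('pics/w7c.npy',r.get_calibration('wrist'));np.save('pics/w7.npy',d)
E
```

```text
clock: 9.8
tool_pos: [0.5756, -0.1769, 0.1222]
orientation: [-0.496, -0.502, -0.498, 0.503]
contact_force: [0.2, -0.7, -2.6]
grip_width: 0.121
clock: 10.3
tool_pos: [0.5775, -0.1773, 0.236]
orientation: [0.498, 0.503, 0.496, -0.502]
contact_force: [1.1, 0.2, -3.8]
grip_width: 0.118
clock: 10.8
tool_pos: [0.5127, -0.0491, 0.2311]
orientation: [0.544, 0.45, 0.545, -0.451]
contact_force: [0.1, 0.3, -3.6]
grip_width: 0.119
clock: 11.3
tool_pos: [0.4757, 0.0205, 0.2322]
orientation: [0.544, 0.451, 0.544, -0.452]
contact_force: [-0.1, -0.0, -1.7]
grip_width: 0.122
clock: 11.5
tool_pos: [0.4764, 0.0192, 0.2323]
orientation: [0.543, 0.452, 0.544, -0.452]
contact_force: [-0.2, -0.3, -3.3]
grip_width: 0.118
11.5 [0.4763683  0.01923822 0.23227599] [-0.19328164 -0.3442878  -3.32178438] 0.11849082285965132 [array([0., 0., 0.]), ('heading y', np.float64(0.1828)), ('twist', np.float64(0.0028))]
```

View pics/w7.png

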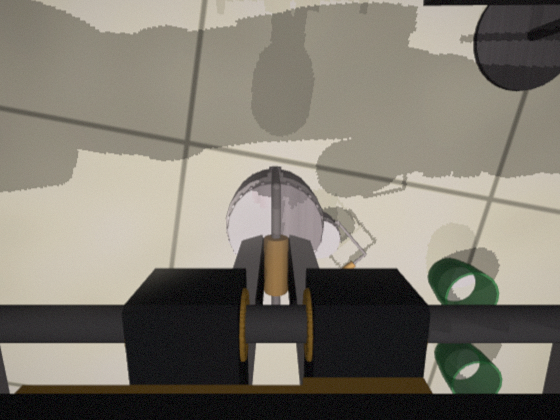

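```bash
python3 -m creep '[0,2,-10,0,0,6,-30,0,0,8,-40,0,0,8,-40,0,0,6,-25,0]'
python3 -m creep '[0,2,-10,0,0,0,-3,0,0,0,0,0,0,0,0,0,0,0,0,0]'
python3 - <<'E'
from h import *
from rig import r
s,p,M=pose(r);print(s['clock'],p,s['contact_force'],s['grip_width'],go(r,p,.18))
im,d=r.snapshot('wrist');cv2.imwrite('pics/w8.png',im[:,:,::-1])
np.save('pics/w8c.npy',r.get_calibration('wrist'));np.save('pics/w8.npy',d)
E
```

```text
clock: 12.05
tool_pos: [0.4785, 0.1718, 0.2327]
orientation: [0.544, 0.452, 0.544, -0.451]
contact_force: [0.8, -0.5, -2.8]
grip_width: 0.12
clock: 12.55
tool_pos: [0.4788, 0.1802, 0.2325]
orientation: [0.544, 0.452, 0.543, -0.452]
contact_force: [0.0, 0.4, -3.2]
grip_width: 0.122
12.55 [0.47875519 0.18017136 0.23251808] [ 0.02537058  0.43225192 -3.1976311 ] 0.12208313790123804 [array([0., 0., 0.]), ('heading y', np.float64(0.1823)), ('twist', np.float64(0.0023))]
```

View pics/w8.png

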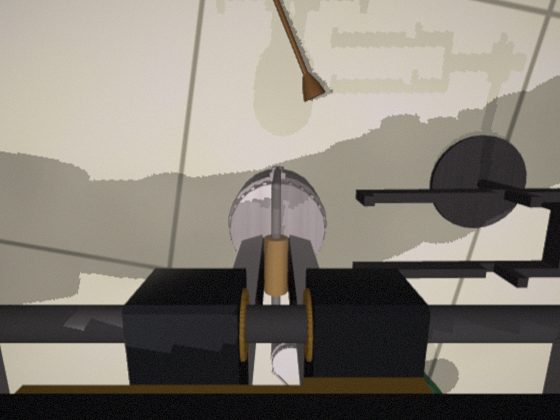

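Run:
```python
from h import *
t=cv2.imread('pics/w8.png');crop(np.clip(t.astype(float)*2,0,255).astype(np.uint8),340,560,170,300,3.6,'pics/w8z.png')
```

```text
(no output)
```

View pics/w8z.png

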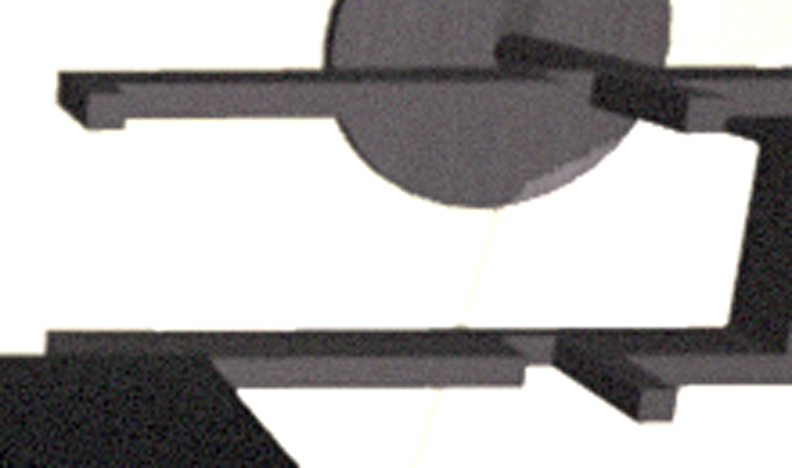

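```bash
python3 - <<'E'
from h import *
c=np.load('pics/w8c.npy',allow_pickle=True).item()
P=lambda x,y,z:plane(c,x/3.6+340,y/3.6+170,z)
yaw=.18; post=np.array([.7105,.2225])
def show(n,p):
    d=p[:2]-post; print(n,p.round(4), 'stand',round(d[0]*np.cos(yaw)+d[1]*np.sin(yaw),4),round(-d[0]*np.sin(yaw)+d[1]*np.cos(yaw),4))
for n,a in dict(lipLo=(88,93,.218),lipLi=(88,128,.218),
  La=(200,82,.21),La2=(200,118,.21),Lb=(500,80,.21),Lb2=(320,118,.21),Ra=(260,357,.21),Ra2=(260,386,.21),Rb=(480,357,.21),Rb2=(500,386,.21),
  notchR=(523,385,.21),wallR0=(638,405,.224),wallR1=(675,405,.224),wallL0=(688,112,.224),cross=(745,230,.21),
  ).items(): show(n,P(*a))
foot=P(497,-1,0.004)
E
python3 - <<'E'
from h import *
im=cv2.imread('pics/w8.png');c=np.load('pics/w8c.npy',allow_pickle=True).item()
# foot disc ellipse from visible dark
p=plane(c,478,181,.005);print('foot',p)
E
```

```text
lipLo [0.5215 0.2165 0.218 ] stand -0.187 0.028
lipLi [0.5228 0.2111 0.218 ] stand -0.1867 0.0224
La [0.5413 0.2205 0.21  ] stand -0.1668 0.0283
La2 [0.5428 0.2147 0.21  ] stand -0.1664 0.0223
Lb [0.5891 0.2297 0.21  ] stand -0.1181 0.0288
Lb2 [0.5622 0.2183 0.21  ] stand -0.1467 0.0224
Ra [0.5638 0.1759 0.21  ] stand -0.1526 -0.0196
Ra2 [0.5653 0.1708 0.21  ] stand -0.1521 -0.0249
Rb [0.6009 0.1828 0.21  ] stand -0.1149 -0.0194
Rb2 [0.6059 0.1783 0.21  ] stand -0.1108 -0.0247
notchR [0.6098 0.1792 0.21  ] stand -0.1068 -0.0245
wallR0 [0.619  0.1839 0.224 ] stand -0.0969 -0.0216
wallR1 [0.6249 0.185  0.224 ] stand -0.091 -0.0216
wallL0 [0.6102 0.2312 0.224 ] stand -0.0971 0.0266
cross [0.6374 0.2128 0.21  ] stand -0.0737 0.0035
foot [0.7095722  0.22702343 0.005     ]
```

```bash
python3 -m creep '[5,0,0,0,8,0,-1.3,0,6,0,0,0,2.5,0,0,0,0,0,0,0]'
python3 -m creep '[0,3,0,0,0,8,0,0,0,12,0,0,0,15,0,0,0,15,0,0]'
python3 -m creep '[0,15,0,0,0,10,0,0,0,6,0,0,0,2,0,0,0,0,0,0]'
python3 - <<'E'
from h import *
from rig import r
s,p,M=pose(r);print(s['clock'],p,s['contact_force'],go(r,[.6099,.2058,.211],.182))
im,d=r.snapshot('wrist');cv2.imwrite('pics/w9.png',im[:,:,::-1])
np.save('pics/w9c.npy',r.get_calibration('wrist'))
im,d=r.snapshot('side');crop(im[:,:,::-1],190,340,150,320,3.5,'pics/s9.png')
E
```

```text
clock: 13.1
tool_pos: [0.4781, 0.1826, 0.2104]
orientation: [0.544, 0.452, 0.544, -0.452]
contact_force: [-0.2, 0.1, -1.9]
grip_width: 0.115
clock: 13.6
tool_pos: [0.532, 0.1925, 0.2111]
orientation: [0.544, 0.452, 0.544, -0.452]
contact_force: [0.3, -0.1, -1.9]
grip_width: 0.119
clock: 14.1
tool_pos: [0.5628, 0.1984, 0.2109]
orientation: [0.544, 0.452, 0.544, -0.452]
contact_force: [-0.1, -0.1, -2.9]
grip_width: 0.119
14.1 [0.56283423 0.19840162 0.21089562] [-0.0872129  -0.0526915  -2.90867351] [array([-0.1, 47.6,  1.3]), ('heading y', np.float64(0.184)), ('twist', np.float64(0.002))]
```

View pics/w9.png

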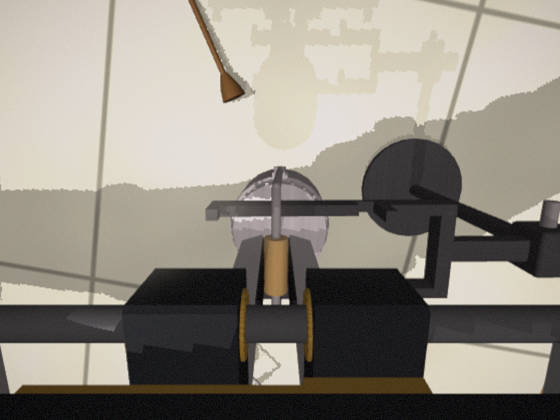

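View pics/s9.png

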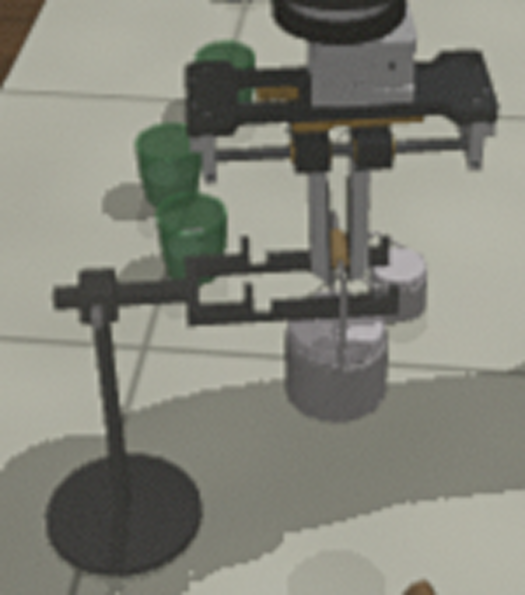

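Run:
```python
from h import *
t=cv2.imread('pics/w9.png');crop(np.clip(t.astype(float)*2.2,0,255).astype(np.uint8),200,460,160,290,3.0,'pics/w9z.png')
```

```text
(no output)
```

View pics/w9z.png

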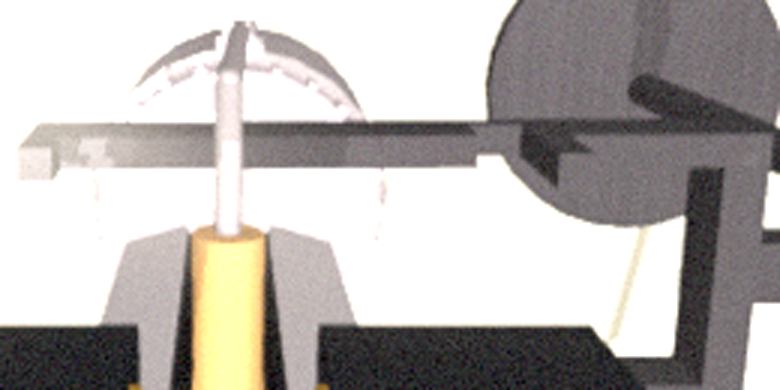

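Run:
```python
from h import *
from rig import r
c=np.load('pics/w9c.npy',allow_pickle=True).item()
s,p,M=pose(r)
for n,(x,y,z) in dict(edge=(476,152,.21),wall=(557,170,.224),lip=(20,165,.218),lipIn=(56,165,.218),armO=(300,134,.21),armI=(300,167,.21),wire=(228,150,.2295)).items():
    q=plane(c,x/3+200,y/3+160,z); print(n,(M.T@(q-p)*1000).round(1))
```

```text
edge [  1.   42.6 -22.5]
wall [-13.   52.6 -22.8]
lip [ -6.9 -36.4 -22. ]
lipIn [ -6.9 -30.3 -22. ]
armO [  1.1  11.5 -25.7]
armI [  1.1  11.6 -19.7]
wire [-18.4  -1.2 -27.4]
```

```bash
python3 -m creep '[0,4,0,0,0,10,1.3,0,0,14,0,0,0,12,0,0,0,6,0,0]'
python3 -m creep '[0,2,0,0,0,0,0,0,3,0,0,0,5,0,0,0,4,0,0,0]'
python3 -m creep '[2,0,0,0,1,0,0,0,0,0,0,0]'
python3 - <<'E'
from h import *
from rig import r
s,p,M=pose(r);print(s['clock'],p,s['contact_force'],go(r,[.6099,.2058,.1845],.184))
im,d=r.snapshot('wrist');cv2.imwrite('pics/w10.png',im[:,:,::-1]);crop(np.clip(im[:,:,::-1].astype(float)*2.2,0,255).astype(np.uint8),200,460,160,290,3.0,'pics/w10z.png')
np.save('pics/w10c.npy',r.get_calibration('wrist'))
im,d=r.snapshot('side');crop(im[:,:,::-1],190,340,150,320,3.5,'pics/s10.png')
E
```

```text
clock: 14.7
tool_pos: [0.6096, 0.2056, 0.2108]
orientation: [0.544, 0.452, 0.544, -0.452]
contact_force: [0.5, -0.6, -2.5]
grip_width: 0.118
clock: 15.2
tool_pos: [0.61, 0.2057, 0.1985]
orientation: [0.544, 0.452, 0.544, -0.452]
contact_force: [-0.0, -0.5, -2.7]
grip_width: 0.122
clock: 15.5
tool_pos: [0.6103, 0.2059, 0.1959]
orientation: [0.544, 0.452, 0.544, -0.452]
contact_force: [0.4, 1.5, -2.6]
grip_width: 0.115
15.5 [0.6102539  0.20585785 0.19590368] [ 0.35109905  1.48928383 -2.61369243] [array([11.4, -0.4, -0. ]), ('heading y', np.float64(0.1839)), ('twist', np.float64(-0.0001))]
```

View pics/w10z.png

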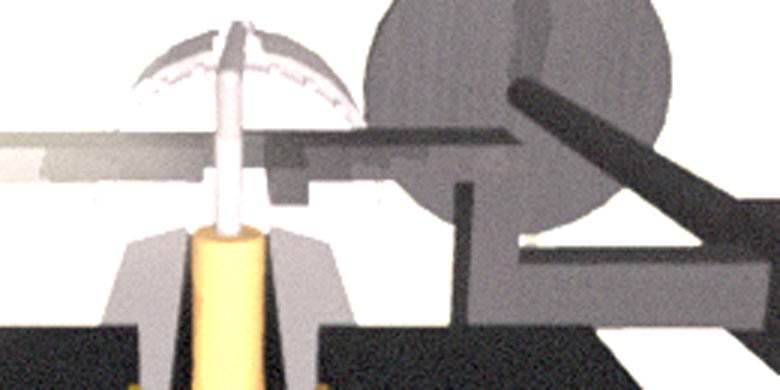

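View pics/s10.png

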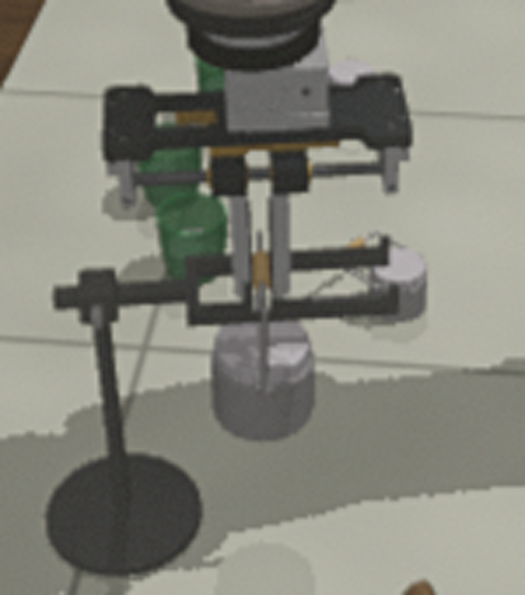

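Run:
```python
from h import *
from rig import r
c=np.load('pics/w10c.npy',allow_pickle=True).item()
s,p,M=pose(r)
for n,(x,y,z) in dict(edge=(203,175,.21),wall=(268,190,.224),wallb=(308,190,.224),wire=(228,160,.2145)).items():
    q=plane(c,x/3+200,y/3+160,z); print(n,(M.T@(q-p)*1000).round(1))
```

```text
edge [-13.9  -5.4 -22.1]
wall [-27.9   4.7 -23.5]
wallb [-27.9  10.7 -23.5]
wire [-18.4  -1.3 -25.8]
```

```bash
python3 -m creep '[2,0,0,0,1,0,0,0,0,0,0,0]'
python3 -m creep '[2,0,0,0,1,0,0,0,0,0,0,0]'
python3 -m creep '[2,0,0,0,1,0,0,0,0,0,0,0]'
python3 -m creep '[1,0,0,0,0,0,0,0]'
```

```text
clock: 15.9
tool_pos: [0.6102, 0.2058, 0.1928]
orientation: [0.544, 0.452, 0.544, -0.452]
contact_force: [0.2, -0.1, -3.7]
grip_width: 0.118
clock: 16.2
tool_pos: [0.6102, 0.2058, 0.1898]
orientation: [0.544, 0.452, 0.544, -0.452]
contact_force: [1.2, 1.5, -2.6]
grip_width: 0.12
clock: 16.5
tool_pos: [0.6102, 0.2059, 0.1868]
orientation: [0.544, 0.452, 0.544, -0.452]
contact_force: [0.3, -0.2, -3.3]
grip_width: 0.123
clock: 16.7
tool_pos: [0.6103, 0.2058, 0.1859]
orientation: [0.544, 0.452, 0.544, -0.452]
contact_force: [1.1, 0.3, -3.2]
grip_width: 0.12
```

```bash
python3 -m creep '[0.7,0,0,0,0,0,0,0]'
python3 -m creep '[0.7,0,0,0,0,0,0,0]'
python3 -m creep '[0.6,0,0,0,0,0,0,0]'
```

```text
clock: 16.9
tool_pos: [0.6103, 0.2059, 0.1852]
orientation: [0.544, 0.452, 0.544, -0.452]
contact_force: [-1.2, -0.4, -2.4]
grip_width: 0.119
clock: 17.1
tool_pos: [0.6103, 0.2059, 0.1845]
orientation: [0.544, 0.452, 0.544, -0.452]
contact_force: [0.2, 0.3, -2.7]
grip_width: 0.122
clock: 17.3
tool_pos: [0.6103, 0.2058, 0.1839]
orientation: [0.544, 0.452, 0.544, -0.452]
contact_force: [-0.4, 0.5, -3.4]
grip_width: 0.12
```

```bash
python3 -m creep '[0.7,0,0,0,0,0,0,0]'
python3 -m creep '[0.7,0,0,0,0,0,0,0]'
```

```text
clock: 17.5
tool_pos: [0.6103, 0.2059, 0.1832]
orientation: [0.544, 0.452, 0.544, -0.452]
contact_force: [-0.8, 0.6, -3.2]
grip_width: 0.118
clock: 17.7
tool_pos: [0.6104, 0.2059, 0.1827]
orientation: [0.544, 0.452, 0.544, -0.452]
contact_force: [-0.8, -0.6, -0.0]
grip_width: 0.117
```

```bash
python3 -m creep '[0.4,0,0,0,0,0,0,0]'
python3 - <<'E'
from h import *
from rig import r
s,p,M=pose(r);print(s['clock'],p,s['contact_force'])
im,d=r.snapshot('wrist');crop(np.clip(im[:,:,::-1].astype(float)*2.2,0,255).astype(np.uint8),200,460,160,290,3.0,'pics/w11z.png')
im,d=r.snapshot('side');crop(np.clip(im[:,:,::-1].astype(float)*1.8,0,255).astype(np.uint8),220,320,190,280,6,'pics/s11.png')
E
```

```text
clock: 17.9
tool_pos: [0.6104, 0.2059, 0.1825]
orientation: [0.544, 0.452, 0.544, -0.452]
contact_force: [-2.1, -0.3, 2.3]
grip_width: 0.121
17.9 [0.61039176 0.20591528 0.18252605] [-2.10845717 -0.3193611   2.31425993]
```

View pics/w11z.png

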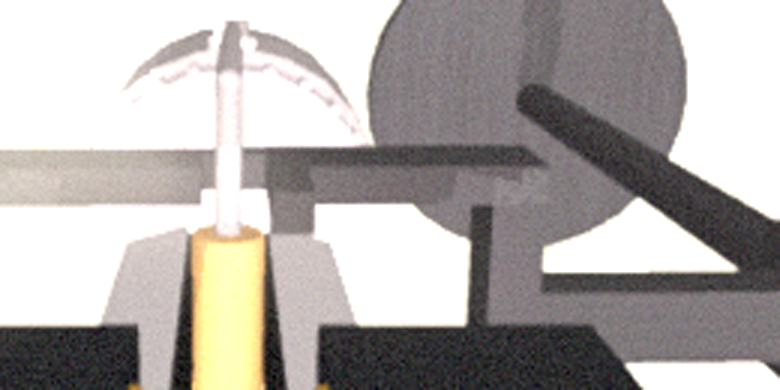

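View pics/s11.png

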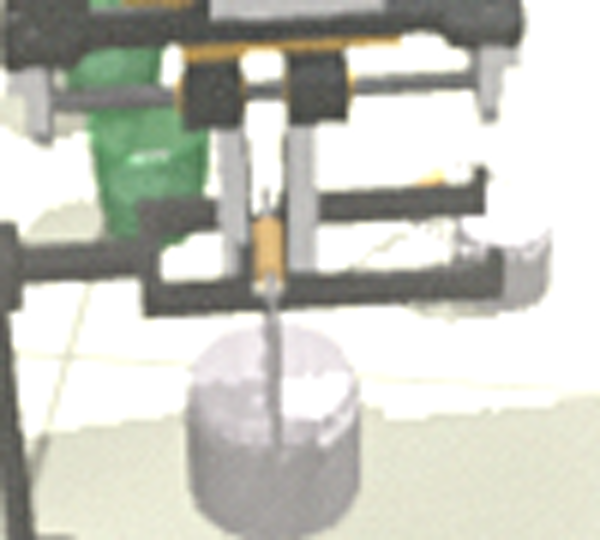

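```bash
python3 -m creep '[0,0,0,0,0,0,0,0,0,0,0,0,0,0,0,0]' 14 3
python3 -m creep '[0,0,0,0,0,0,0,0,0,0,0,0]' 18 3
python3 -m creep '[-2,0,0,0,-4,0,0,0,-6,0,0,0,-8,0,0,0,-10,0,0,0]'
python3 -m creep '[-15,0,0,0,-20,0,0,0,-25,0,0,0,-20,0,0,0,0,0,0,0]'
python3 - <<'E'
from h import *
from rig import r
s,p,M=pose(r);print(s['clock'],p,s['contact_force'])
im,d=r.snapshot('wrist');cv2.imwrite('pics/w12.png',np.clip(im[:,:,::-1].astype(float)*1.6,0,255).astype(np.uint8))
np.save('pics/w12c.npy',r.get_calibration('wrist'))
im,d=r.snapshot('side');crop(np.clip(im[:,:,::-1].astype(float)*1.8,0,255).astype(np.uint8),200,320,190,290,6,'pics/s12.png')
E
```

```text
clock: 18.4
tool_pos: [0.6103, 0.2059, 0.1821]
orientation: [0.544, 0.452, 0.544, -0.452]
contact_force: [-0.3, 0.0, 0.1]
grip_width: 0.15
clock: 18.7
tool_pos: [0.6103, 0.2059, 0.1822]
orientation: [0.544, 0.452, 0.544, -0.452]
contact_force: [0.8, -0.4, 0.6]
grip_width: 0.191
clock: 19.2
tool_pos: [0.6103, 0.2059, 0.213]
orientation: [0.544, 0.452, 0.544, -0.452]
contact_force: [0.2, 0.2, 0.8]
grip_width: 0.193
clock: 19.7
tool_pos: [0.6114, 0.2066, 0.2964]
orientation: [0.545, 0.454, 0.543, -0.45]
contact_force: [-0.3, 0.3, -0.5]
grip_width: 0.196
19.7 [0.61137917 0.20659282 0.29638304] [-0.27834943  0.27156517 -0.5258573 ]
```

View pics/w12.png

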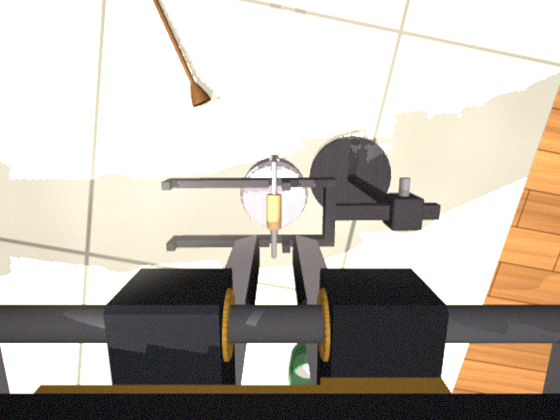

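View pics/s12.png

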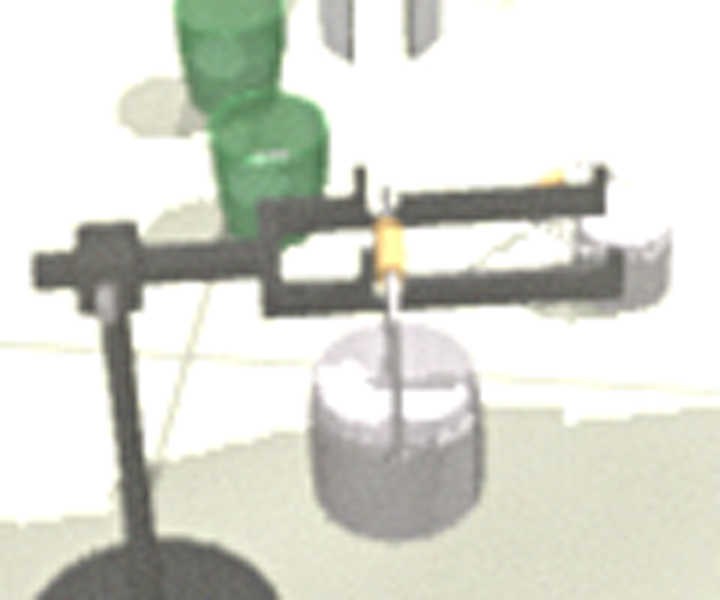

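```bash
python3 -m creep '[-20,0,0,0,-20,0,0,0,0,0,0,0,0,0,0,0,0,0,0,0]'
python3 -m creep '[0,0,0,0,0,0,0,0,0,0,0,0,0,0,0,0,0,0,0,0]'
python3 - <<'E'
from h import *
from rig import r
def sl(n):
    c=r.get_calibration(n);im,_=r.snapshot(n)
    m=cv2.inRange(cv2.cvtColor(im,cv2.COLOR_RGB2HSV),(8,110,40),(25,255,255))
    k,l,st,ce=cv2.connectedComponentsWithStats(m)
    return im,c,[(tuple(ce[i].round(1)),int(st[i,4])) for i in range(1,k) if 20<st[i,4]<600]
for k in range(2):
    W=sl('wrist');S=sl('side');print(W[2]);print(S[2])
g=lambda L,u0,v0:min(L,key=lambda a:np.hypot(a[0][0]-u0,a[0][1]-v0))[0]
a=g(W[2],275,205);b=g(S[2],265,231)
p,e=tri(W[1],a,S[1],b);print(a,b,p,e,plane(W[1],*a,.203))
for q in(plane(W[1],*a,.203),):
    d=q[:2]-np.array([.7102,.2241]);y=.182;print(d@[np.cos(y),np.sin(y)],d@[-np.sin(y),np.cos(y)])
im,_=r.snapshot('top');cv2.imwrite('pics/top13.png',im[:,:,::-1])
cv2.imwrite('pics/d.png',cv2.absdiff(im[:,:,::-1],cv2.imread('pics/top0.png'))*2)
E
```

```text
clock: 20.3
tool_pos: [0.6099, 0.2056, 0.331]
orientation: [0.544, 0.451, 0.544, -0.452]
contact_force: [0.5, 0.1, -0.4]
grip_width: 0.189
clock: 20.8
tool_pos: [0.6103, 0.2058, 0.3321]
orientation: [0.544, 0.452, 0.544, -0.452]
contact_force: [0.6, -0.1, -0.6]
grip_width: 0.19
[((np.float64(191.7), np.float64(65.5)), 523), ((np.float64(275.6), np.float64(200.8)), 338)]
[((np.float64(437.2), np.float64(33.7)), 26), ((np.float64(470.3), np.float64(45.3)), 230), ((np.float64(268.6), np.float64(131.7)), 219), ((np.float64(367.3), np.float64(158.3)), 23)]
[((np.float64(191.8), np.float64(65.6)), 526), ((np.float64(275.6), np.float64(200.9)), 341)]
[((np.float64(437.7), np.float64(33.3)), 41), ((np.float64(457.4), np.float64(41.4)), 74), ((np.float64(478.0), np.float64(47.9)), 140), ((np.float64(242.3), np.float64(121.6)), 21), ((np.float64(268.4), np.float64(131.7)), 221), ((np.float64(367.3), np.float64(158.4)), 22), ((np.float64(311.5), np.float64(320.8)), 24)]
(np.float64(275.6), np.float64(200.9)) (np.float64(268.4), np.float64(131.7)) [0.59424793 0.26155824 0.47235697] 0.008733587167143494 [0.60852307 0.20617414 0.203     ]
-0.10324212493039708 0.0007734156620674645
```

View pics/top13.png

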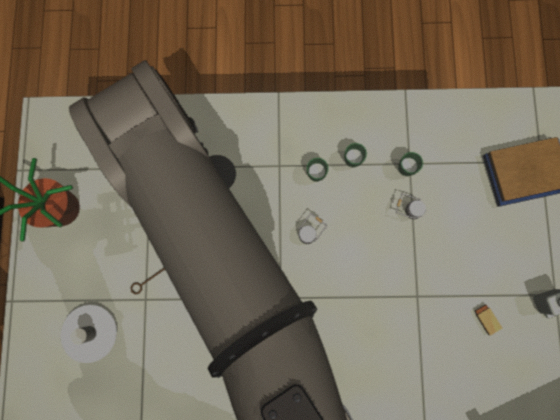

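Top view: the votives (317,169), (355,154) and (410,163) and the visible part of the snuffer are where they were. In the wrist view the sleeve is at rest, 103 mm out and 1 mm from the fork's middle. I'm handing in.

Run:
```python
from rig import r
print(r.finish_job(), r.read_state()['clock'])
```

```text
the job is handed in; nothing more can be done
the job is handed in; nothing more can be done
```

The tin now hangs by its handle from the forked stand, with the wire seated in the notches of both arms. The gripper has let go and is well clear above it. I handed the job in at about 21 s of the 72 s allowed; no verdict was reported.

**What I did:** I gripped the sleeve lightly and swung the handle upright along its arc. I then set the tin firmly back on the ledge and lifted it. I carried it in over the fork tips and lowered it into the notches until the wrist no longer felt its weight (about 3 N), then opened the fingers and backed straight up.

**Final checks:**
- **Position:** the sleeve sits about 103 mm from the post axis and about 1 mm off the fork's middle.
- **At rest:** it did not move between consecutive pictures. The tin hangs upright in the side view.
- **Surroundings:** the votives, and the part of the snuffer not hidden by the arm, are where they started.

**What was imperfect or disagreed:**
- **During the swing:** I briefly pushed along the handle's legs with about 6 N and corrected it. The tin shifted a few millimetres and was probably just off the ledge for a moment near the top.
- **While setting it back:** I pressed down with about 4 to 5 N, against the 18 N limit.
- **Wire height:** I have no direct measurement of it. My final two-camera check failed because it picked the wrong orange patch in the side view. The height rests on feeling the wire pass the arm faces and stop about 10 to 11 mm lower, about 1 to 2 mm lower than expected for the notch bottom, and on the side picture.

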